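# Unhook a microscope stage insert and rack it

## Robot

A 6-joint arm with a two-finger parallel gripper is mounted at the origin on the work surface. World frame = base frame: x ahead of the robot, y to its left, z up, the work surface at z = 0. Lengths are in m, angles in rad, forces in N, time in s.
With the tool pointing down it reaches from about 0.375 to 0.825 m from the base axis. Payload 5.5 kg.
Tool frame: the origin (TCP) lies on the centre line of the jaws, within the pads' length; the fingertips stand 19 mm ahead of it and the grasp point (between the pads) is the TCP; z points along the fingers, y is the direction in which the jaws open and shut (so a half turn about z gives the same grasp; the last joint's range is limited). The gripper opens to 85 mm and grips with 20 to 120 N. Pads are 22 mm wide; open, the fingers measure 114 mm over their backs; the gripper's body (76 mm by 85 mm) begins 54 mm behind the grasp point. The pads swing forward as they close: fully open they stand 13 mm farther back than shut.
Start: joints at [-1.342, 0.314, -0.047, 1.21, 0, 1.571], TCP at [0.136, -0.584, 0.224] pointing down, gripper open.
Joint ranges: [-2.67, 2.67], [-0.69, 1.73], [-1.03, 1.25], [-2.08, 2.16], [-1.42, 1.45], [-3.14, 3.14]. Speed limits (rad/s): [2.39, 2.39, 3.01, 3.14, 3.14, 3.14].

## Interface

Orientations are given as a 3x3 rotation matrix whose columns are the frame's x, y, z axes.
In Python, from station import bot gives the robot as it stands.
- The arm moves only by the tool apply_moves, never from a script. Its argument "commands" is text: rows parted by semicolons, each of 7 numbers parted by spaces: the turn, a rotation vector about the tool's x, y, z in units of 10 degrees (1.0 is 10 degrees), then the shift along the tool's x, y, z in units of 40 mm (1.0 is 40 mm), then the opening, from -1 (shut) to 1 (fully open), so that 0 is half open. A call has 1 to 8 rows; each row is the pose to reach, as a shift and turn from the pose commanded when the call began, along the tool's axes at that moment; what a row does not reach only later rows make up. A row lasts 1/8 s, in which the tool goes at most 62.5 mm and 10.7 degrees, less where a joint would pass 70% of its speed; a pose out of reach is approached as far as the arm can. A call with a gripper value outside its range is refused whole. The fingers move at their own pace and stop on an object; the grip force is fixed at half the most. Time passes only in rows, so rows that repeat a pose let the fingers close. It gives the time, the measured TCP pose, the force and the opening at its end, in the units of the state.
- bot.get_state(): the state, without advancing time (a new reading comes with each control period).
- bot.get_image(name): name is "side" or "top"; returns (picture, depth): 400x640x3 uint8, red, green, blue; 400x640 float32, m along the optical axis (not along the pixel's ray), 0 where there is no reading.
- bot.calibration(name): a dict with "mtx" (3x3 intrinsics, pixels), "dist_coeffs" ([k1, k2, p1, p2, k3] as OpenCV has them; the pictures are not rectified), "camera_from_world" (4x4, takes a point from world to camera coordinates). Camera axes: x right, y up, looking along -z (the intrinsics and any distortion apply to the point x, -y, -z); pixel columns grow to the right and rows downward; lengths in m; the calibration is good to about 2 mm. A picture is of the moment at which its call begins. calibration takes no time and is no camera call.
- bot.sign_off(): hands the job in, once; it reports no verdict.
The state is a dict: "time": time; "joint_positions": joint angles; "dq": joint speeds; "tau": joint torques, N m; "eef_pos": TCP position; "tool_rot": TCP orientation; "contact_force": force on the tool from outside, world axes, zero at the start; "ft_torque": the same for the moment, N m; "finger_gap": finger opening in m.
Only numpy, scipy, OpenCV 4.12 (cv2) and the standard library are available. Lean on these libraries where they do the work, as an engineer would, in place of code of your own. Each camera call takes 0.05 s, during which the arm holds its last target. There are 200 camera calls.

## Task

The black stage insert with the round window and two grip ears hangs on the stand's barbed hook. Lift it off without forcing it: raise it, tilt its lower edge out towards the hook's open end, and back its hanging slot up over the barb tip; then lower it gently, upright, centred and all the way down, into the empty front slot of the white storage rack and let go. Leave the spare insert in the rack, the bottle and the dishes where they are.

Things in the scene. Friction and masses are not known exactly. Their poses are not given: they have to be found in the camera images.
- stand: dark steel hanger stand, fixed, left or right of the robot's centre line (the rack on the other side); base 160 (x) x 90 x 12 mm, origin on the bench at its centre. x points the way the hook points, away from the post; z up. Post 15 x 20 mm at x = -65 to -50 mm, top at z = 173 mm; hook in the plane y = 0
- hook_arm (a point): on the axis of the hook's level arm, above the stand's origin, 170 mm above the bench; axes as the stand's. The hook is a 6 mm round bar: level from the post to the stand's x = +40 mm, then straight up to z = 200 mm (bar's axis)
- hook_tip (a point): top of the hook's upturned end, at the stand's x = 40 mm, z = 203 mm. From there a short barb of the same 6 mm bar runs back towards the post and down, ending at x = 32, z = 194 mm (axis)
- insert: black stage insert, 130 g +-30 %: plate 5 mm thick (x), 120 wide (y), 120 tall (z); origin at the middle of its lower edge, z up the plate. Round window 56 mm across at z = 42 mm. Two grip ears, 10 mm thick (x), 24 mm wide, centred on y = -46 and +46 mm, z = 100 to 140 mm: take it by either, from above. It starts hanging upright, square to the hook's arm within about 3 degrees
- insert_slot (a point): centre of the insert's hanging slot (20 mm wide, 24 mm tall, at the insert's z = 95 mm); axes as the insert's. The slot is too short to pass the upturned end with the plate upright; with the plate's top tilted back towards the post by about 40 degrees (lower edge out ahead of the hook) it can follow the bar's axis out to the bend, then straight up and off
- rack: white storage rack, fixed to the bench, 145 (x) x 150 (y) x 42 (z) mm; origin on the bench under the front slot, which is empty; x points to the rear slot 70 mm behind, y runs along the slots. Each slot: floor at z = 10 mm, 9 mm wide up to z = 30 mm, flaring to about 20 mm wide at z = 42 mm, open at both ends
- rack_slot (a point): middle of the floor of the empty front slot, 10 mm above the bench; axes as the rack's
- spare: spare insert, loose, standing in the rack's rear slot: black plate 5 x 120 x 90 mm with a rectangular window, no ears; origin at the middle of its lower edge. Leave alone
- media_bottle: bottle, 58 mm across, 120 mm tall, near the bench's centre line; origin at its underside. Leave alone
- dishes: stack of two clear petri dishes, 90 mm across, 30 mm tall; origin at its underside. Leave alone
Mind the look-alikes: they are no part of the job. What is shaped like the insert but purple is not meant. Several things have the shape of the rack; the one meant has the colours described above.

How it is judged:
On the way:
1. the insert is off the hook: its hanging slot well above the hook's tip, or well away from it sideways ((height (world z) of insert_slot above 0.23 m or horizontal distance between insert_slot and hook_tip above 0.13 m)), for 0.1 s.
At the end, for the whole second after the job is handed in: the insert stands upright (within 0.22 rad) in the rack's front slot, lower edge on the slot's floor within 4 mm, centred along the slot within 25 mm and in line with it within 0.15 rad, released and at rest (x of insert in the frame of rack_slot between -0.005 and 0.005 m and y of insert in the frame of rack_slot between -0.025 and 0.025 m and z of insert in the frame of rack_slot between -0.003 and 0.004 m and angle between insert's own z axis and vertical below 0.22 rad and angle between the y axis of insert and the y axis of rack, either way round below 0.15 rad and linear speed of insert below 0.02 m/s and angular speed of insert below 0.4 rad/s and contact force between insert and the fingers below 0.1 N); the robot touches nothing.
It fails at once if the insert forced against the hook or stand (over 25 N) (contact force between insert and stand above 25 N).
It fails at once if the insert rammed or dropped into the rack (over 40 N) (contact force between insert and rack above 40 N).
It fails at once if the spare insert disturbed (more than 10 mm) (distance of spare from where it was at the start of the episode above 0.01 m).
It fails at once if the bottle disturbed (more than 15 mm) (distance of media_bottle from where it was at the start of the episode above 0.015 m).
It fails at once if the dishes disturbed (more than 15 mm) (distance of dishes from where it was at the start of the episode above 0.015 m).
It also fails if it takes over 54 s, if anything falls off the work surface, if the arm or the gripper's body presses on something with over 40 N, if the wrist force passes 120 N, or if a joint passes its speed limit or range.

## Working session

There is one attempt and no reset: what is moved stays moved. The work goes in short steps, Python scripts to look and compute and a tool call to move; the robot and the scene stay as the last step left them, time stands still between calls to the robot, and variables do not carry over. Pictures are saved under pics/ and viewed, about 8 in all and at most 12, crops included, and the job is handed in when it is done.

Besides the shell and the picture viewer there is one more tool, called after ">>>" as name(argument=value, ...) on one line, values as JSON. apply_moves: Moves the arm, as the interface text tells. Its arguments: {"type":"object","properties":{"commands":{"type":"string"}},"required":["commands"]}

```bash
mkdir -p pics; ls
python3 - <<'E'
from station import bot
import cv2,numpy as np
s=bot.get_state();print(s)
for n in("side","top"):
    p,d=bot.get_image(n);cv2.imwrite(f"pics/{n}0.png",p[:,:,::-1]);np.savez(f"pics/{n}0.npz",p=p,d=d)
    c=bot.calibration(n);print(n,c)
E
```

```text
pics
{'time': 0.0, 'joint_positions': array([-1.34200065e+00,  3.14248826e-01, -4.80618179e-02,  1.21020252e+00,
       -1.86458704e-05,  1.57082815e+00]), 'dq': array([ 0.00045791, -0.00132672, -0.00135273, -0.00017493,  0.00112167,
        0.00068131]), 'tau': array([-1.52505263e-04, -5.39590788e+01,  3.39747941e+01,  1.93982490e-02,
       -3.51272574e-04, -2.12716378e-07]), 'eef_pos': array([ 0.13594391, -0.58379533,  0.22282848]), 'tool_rot': array([[ 9.73947456e-01,  2.26773426e-01, -4.07546550e-04],
       [ 2.26773791e-01, -9.73946028e-01,  1.66786680e-03],
       [-1.87004748e-05, -1.71683551e-03, -9.99998526e-01]]), 'contact_force': array([-0.31497293, -0.16466412, -0.03595135]), 'ft_torque': array([-0.00933619,  0.02623324,  0.01810064]), 'finger_gap': 0.0854811236376574}
side {'mtx': array([[486.99609149,   0.        , 321.64614677],
       [  0.        , 486.99609149, 194.53211589],
       [  0.        ,   0.        ,   1.        ]]), 'dist_coeffs': array([-0.13587974,  0.        ,  0.        ,  0.        ,  0.        ]), 'camera_from_world': array([[ 0.95050848, -0.31069571, -0.00134122, -0.47489121],
       [ 0.18710841,  0.56896211,  0.80079496, -0.22583152],
       [-0.24804045, -0.76141336,  0.59893709, -0.93019673],
       [ 0.        ,  0.        ,  0.        ,  1.        ]])}
top {'mtx': array([[426.01561724,   0.        , 327.81733232],
       [  0.        , 426.01561724, 197.07116419],
       [  0.        ,   0.        ,   1.        ]]), 'dist_coeffs': array([-0.00021059,  0.        ,  0.        ,  0.        ,  0.        ]), 'camera_from_world': array([[ 0.01619987, -0.99928343, -0.03420801,  0.00817507],
       [ 0.99391406,  0.01236567,  0.10946198, -0.52567164],
       [-0.10896054, -0.03577309,  0.99340218, -0.90055503],
       [ 0.        ,  0.        ,  0.        ,  1.        ]])}
```

View pics/side0.png

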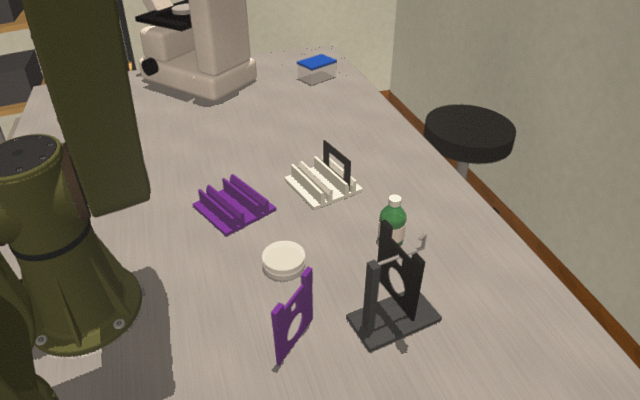

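View pics/top0.png

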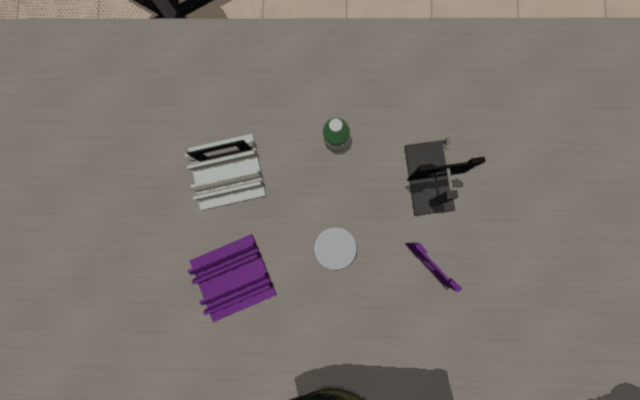

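```bash
cat > h.py <<'E'
import numpy as np,cv2
from station import bot
def rays(n,uv):
    c=bot.calibration(n);T=c["camera_from_world"];R,t=T[:3,:3],T[:3,3]
    q=cv2.undistortPoints(np.asarray(uv,float).reshape(-1,1,2),c["mtx"],c["dist_coeffs"])[:,0]
    d=np.c_[q[:,0],-q[:,1],-np.ones(len(q))]   # unit depth
    return -R.T@t, d@R
def onz(n,uv,z):
    o,d=rays(n,uv);return o+d*((z-o[2])/d[:,2])[:,None]
def cloud(n,d):
    v,u=np.mgrid[:400,:640];o,r=rays(n,np.c_[u.ravel(),v.ravel()])
    return (o+r*d.reshape(-1,1)).reshape(400,640,3)
def proj(n,P):
    c=bot.calibration(n);T=c["camera_from_world"];q=np.atleast_2d(P)@T[:3,:3].T+T[:3,3]
    q=q*[1,-1,-1];return cv2.projectPoints(q,np.zeros(3),np.zeros(3),c["mtx"],c["dist_coeffs"])[0][:,0]
def rect(P):
    (c,wh,a)=cv2.minAreaRect(P[:,:2].astype(np.float32)*1000);return np.round(c,1),np.round(wh,1),round(a,1)
E
python3 - <<'E'
from h import *
np.set_printoptions(precision=4,suppress=True)
D={}
for n in("side","top"):
    z=np.load(f"pics/{n}0.npz");p=z["p"].astype(int);C=cloud(n,z["d"]);D[n]=(p,C)
p,C=D["top"]
zz=C[...,2]; v,u=np.mgrid[:400,:640]
hsv=cv2.cvtColor(p.astype(np.uint8),cv2.COLOR_RGB2HSV)
def big(m):
    n,l,s,_=cv2.connectedComponentsWithStats(m.astype(np.uint8));return l==1+np.argmax(s[1:,4])
reg=(u>380)&(u<500)&(v>125)&(v<225)
base=reg&(abs(zz-.012)<.004)&(p.max(2)<90)
print("base",base.sum(),rect(C[base]),np.median(zz[base]))
ins=reg&(zz>.06)
for lo,hi in((.06,.1),(.1,.14),(.14,.165),(.165,.18),(.18,.2),(.2,.23),(.23,.26)):
    m=reg&(zz>lo)&(zz<hi);print(lo,m.sum(),C[m].min(0) if m.any() else 0,C[m].max(0) if m.any() else 0)
white=(u>180)&(u<275)&(v>125)&(v<215)&(p.min(2)>150)
q=C[white];print("rack",white.sum(),np.percentile(zz[white],[1,10,50,90,99]))
for lo,hi in((.002,.02),(.036,.046)):
    m=white&(zz>lo)&(zz<hi);print(lo,m.sum(),rect(C[m]))
m=big((u>180)&(u<275)&(v>125)&(v<215)&(zz>.004));print("rack all",rect(C[m]))
for nm,m in(("bottle",(u>315)&(u<355)&(v>110)&(v<160)&(zz>.05)),("dish",(u>300)&(u<365)&(v>220)&(v<280)&(zz>.02))):
    print(nm,rect(C[m]),np.percentile(zz[m],[50,99]))
ps,Cs=D["side"];zs=Cs[...,2];vs,us=v,u
sreg=(us>340)&(us<445)&(vs>215)&(vs<350)
m=sreg&(abs(zs-.012)<.004)&(ps.max(2)<90);print("side base",m.sum(),rect(Cs[m]))
m=sreg&(zs>.17)&(Cs[...,1]<-.1)
E
python3 - <<'E'
from h import *
a=cv2.imread("pics/top0.png")[120:230,390:500];b=cv2.imread("pics/side0.png")[210:355,340:450]
a=cv2.resize(a,(400,400),interpolation=cv2.INTER_CUBIC);b=cv2.resize(b,(400,527),interpolation=cv2.INTER_CUBIC)
o=np.zeros((527,800,3),np.uint8);o[:400,:400]=a;o[:,400:]=b
cv2.imwrite("pics/crop1.png",cv2.convertScaleAbs(o,alpha=1.6,beta=15))
E
```

```text
base 2056 (array([ 574.1, -207. ]), array([159.8,  90.3]), 8.3) 0.011756605924847452
0.06 205 [ 0.5089 -0.2682  0.0607] [ 0.5751 -0.1486  0.0995]
0.1 176 [ 0.5088 -0.268   0.1   ] [ 0.5751 -0.1486  0.1399]
0.14 127 [ 0.5087 -0.2624  0.14  ] [ 0.5741 -0.1486  0.1648]
0.165 332 [ 0.5089 -0.2659  0.1652] [ 0.6151 -0.1491  0.18  ]
0.18 200 [ 0.5547 -0.2648  0.1805] [ 0.6155 -0.1491  0.1997]
0.2 184 [ 0.5551 -0.2651  0.2001] [ 0.6153 -0.1507  0.2102]
0.23 0 0 0
rack 1863 [0.0064 0.0081 0.0109 0.0424 0.0457]
0.002 1424 (array([584.6, 248.8]), array([145.6, 149.3]), 13.8)
0.036 420 (array([582.7, 247.5]), array([100.7, 149.2]), 14.2)
rack all (array([508.8, 184.2]), array([389.5, 199.5]), 40.1)
bottle (array([559.2, -19.7]), array([263.9,  57.3]), 11.3) [0.0863 0.9524]
dish (array([414.5,  -0.4]), array([87.9, 88.1]), 45.8) [0.03   0.9524]
side base 2234 (array([ 580.1, -131.1]), array([277.6, 171.9]), 85.6)
```

View pics/crop1.png

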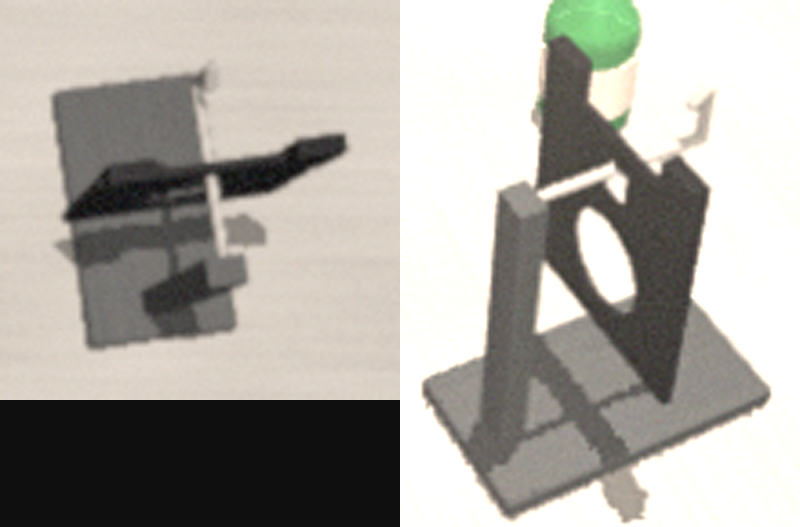

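```bash
python3 - <<'E'
from h import *
np.set_printoptions(precision=4,suppress=True)
D={n:(np.load(f"pics/{n}0.npz")["p"].astype(int),cloud(n,np.load(f"pics/{n}0.npz")["d"])) for n in("side","top")}
a=np.radians(8.3);ex=np.array([np.cos(a),np.sin(a)]);ey=np.array([-ex[1],ex[0]]);o=np.array([.5741,-.207])
def fr(C,o,ex,ey):
    q=C[...,:2]-o;return np.stack([q@ex,q@ey,C[...,2]],-1)
for n,(p,C) in D.items():
    S=fr(C,o,ex,ey);near=(abs(S[...,0])<.09)&(abs(S[...,1])<.09)
    print(n)
    for nm,m in(("base",near&(abs(S[...,2]-.012)<.003)),("post",near&(S[...,0]<-.04)&(S[...,2]>.165)),
      ("arm",near&(S[...,2]>.163)&(S[...,2]<.18)&(p.min(2)>90)&(S[...,0]<.033)),
      ("tip",near&(S[...,2]>.19)&(S[...,0]>.025)&(abs(S[...,1])<.02)),
      ("plate",near&(S[...,2]>.03)&(p.max(2)<70)&(S[...,0]>-.04)&(S[...,0]<.03)),
      ("earL",near&(S[...,2]>.196)&(S[...,1]>.03)),("earR",near&(S[...,2]>.196)&(S[...,1]<-.03))):
        if m.sum()<3: print(nm,m.sum());continue
        q=S[m];print(nm,m.sum(),"lo",np.percentile(q,3,0),"med",np.median(q,0),"hi",np.percentile(q,97,0))
        if nm=="plate":
            c=np.polyfit(q[:,1],q[:,0],1);print("  plate yaw deg",-np.degrees(np.arctan(c[0])),"x at y0",c[1], "tilt",np.linalg.lstsq(np.c_[q[:,1:],np.ones(len(q))],q[:,0],rcond=None)[0])
    b=np.radians(14.0);rx=np.array([np.cos(b),np.sin(b)]);ry=np.array([-rx[1],rx[0]]);ro=np.array([.5837,.248])
    Rk=fr(C,ro,rx,ry);nr=(abs(Rk[...,0])<.08)&(abs(Rk[...,1])<.07)
    print("profile x: max z/ min z")
    for x in np.arange(-.076,.076,.004):
        m=nr&(abs(Rk[...,0]-x)<.002)
        if m.sum()>5:print(int(x*1000),np.round(1000*np.percentile(Rk[m][:,2],[5,50,95])),end=" | ")
    m=nr&(Rk[...,2]>.03)&(Rk[...,2]<.06)&(p.min(2)>100);q=Rk[m]
    print("\nwalltops",[(int(h*1000),int(k)) for h,k in zip(*[np.histogram(q[:,0],np.arange(-.08,.08,.004))[i] for i in(1,0)])])
    m=nr&(Rk[...,2]>.09)&(Rk[...,2]<.13);q=Rk[m];print("spare",m.sum(),q.min(0),np.median(q,0),q.max(0))
    m=(abs(C[...,2]-.119)<.008)&(abs(C[...,1])<.1)&(C[...,0]>.4)&(C[...,0]<.8);print("bottle top",m.sum(),np.median(C[m],0))
E
cat > plan.py <<'E'
import numpy as np,heapq
# signed clearance of hook (polyline axis, r=3) vs lips (segment boxes) in stand xz, mm
P=[]
for A,B in(((-50,170),(40,170)),((40,170),(40,200)),((40,200),(32,194))):
    A,B=np.array(A,float),np.array(B,float);n=int(np.hypot(*(B-A)))*2+2
    P.append(A+(B-A)*np.linspace(0,1,n)[:,None])
P=np.vstack(P)
def clear(x,z,th):  # slot centre x,z; th tilt (top to -x)
    t=np.radians(th);u=np.array([-np.sin(t),np.cos(t)]);w=np.array([np.cos(t),np.sin(t)])
    q=P-[x,z];U=q@u;W=q@w;d=9e9
    for a,b in((12,25),(-25,-12),(-95,-81)):
        dx=np.maximum(np.maximum(a-U,U-b),0);dy=np.maximum(abs(W)-2.5,0);d=min(d,np.hypot(dx,dy).min())
    return d-3
E
python3 - <<'E'
from plan import *
for th in(35,40,45,50):
  print(th,"up",[(z,max((round(clear(x,z,th),1),x) for x in np.arange(34,48,.5))) for z in range(166,216,4)])
E
```

```text
side
base 2287 lo [-0.077  -0.0459  0.0096] med [-0.0094 -0.0164  0.0121] hi [0.0739 0.038  0.0144]
post 151 lo [-0.0651 -0.0126  0.1655] med [-0.0576 -0.0038  0.1723] hi [-0.0417  0.0069  0.1743]
arm 126 lo [-0.0502 -0.0057  0.1682] med [-0.0146 -0.0036  0.172 ] hi [0.0312 0.0066 0.1742]
tip 41 lo [ 0.0294 -0.0055  0.1904] med [ 0.0367 -0.0037  0.1973] hi [0.0413 0.0001 0.2021]
plate 2091 lo [-0.0117 -0.0615  0.0713] med [-0.0084 -0.0198  0.1485] hi [-0.0041  0.0522  0.2055]
  plate yaw deg 0.3713294738222239 x at y0 -0.008439354705656484 tilt [-0.006  -0.0054 -0.0077]
earL 104 lo [-0.012   0.0314  0.1967] med [-0.0087  0.0409  0.2047] hi [-0.0024  0.0538  0.2069]
earR 122 lo [-0.0119 -0.0594  0.1971] med [-0.0087 -0.0502  0.2047] hi [-0.0015 -0.0382  0.2075]
profile x: max z/ min z
-76 [-2.  2. 12.] | -72 [-1.  8. 13.] | -67 [ 8. 10. 13.] | -63 [ 8. 10. 13.] | -59 [ 8. 11. 12.] | -55 [ 8. 12. 41.] | -51 [10. 27. 42.] | -47 [40. 42. 44.] | -31 [19. 30. 38.] | -27 [32. 39. 44.] | -23 [40. 42. 44.] | -19 [40. 41. 44.] | -7 [ 9. 10. 12.] | -3 [ 9. 10. 12.] | 0 [ 8.  9. 11.] | 4 [ 8. 11
[... 4400 characters left out ...]
4(10.2), np.float64(46.5))), (210, (np.float64(11.2), np.float64(47.5))), (214, (np.float64(11.7), np.float64(47.5)))]
50 up [(166, (np.float64(-1.2), np.float64(45.5))), (170, (np.float64(2.8), np.float64(41.5))), (174, (np.float64(5.3), np.float64(39.0))), (178, (np.float64(2.8), np.float64(38.0))), (182, (np.float64(0.9), np.float64(36.5))), (186, (np.float64(0.6), np.float64(36.0))), (190, (np.float64(2.1), np.float64(37.5))), (194, (np.float64(3.6), np.float64(39.5))), (198, (np.float64(5.6), np.float64(41.5))), (202, (np.float64(7.6), np.float64(43.5))), (206, (np.float64(9.9), np.float64(45.5))), (210, (np.float64(12.1), np.float64(47.5))), (214, (np.float64(12.7), np.float64(47.5)))]
```

```bash
cat > search.py <<'E'
from plan import *
import sys
X=np.arange(-8,61,1.);Z=np.arange(160,231,1.);TH=np.arange(0,66,5.)
G=np.empty((len(X),len(Z),len(TH)))
for i,x in enumerate(X):
  for j,z in enumerate(Z):
    for k,t in enumerate(TH):G[i,j,k]=clear(x,z,t)
s=(1,int(170-160),0);C={};prev={}
h=[(0.,s,None)]
cap=3.5
cost=lambda c:1/max(c,.05)**2 if c<cap else 1/cap**2
while h:
    d,n,p=heapq.heappop(h)
    if n in prev:continue
    prev[n]=p
    if Z[n[1]]>=228:break
    for di in(-1,0,1):
      for dj in(-1,0,1):
        for dk in(-1,0,1):
          m=(n[0]+di,n[1]+dj,n[2]+dk)
          if all(0<=m[a]<G.shape[a] for a in range(3)) and m not in prev and G[m]>0:
            heapq.heappush(h,(d+cost(G[m])*(abs(di)+abs(dj)+2*abs(dk)+.1),m,n))
path=[]
while n:path.append(n);n=prev[n]
for q in path[::-1]:print(f"({X[q[0]]:.0f},{Z[q[1]]:.0f},{TH[q[2]]:.0f}:{G[q]:.1f})",end=" ")
E
python3 search.py
```

```text
(-7,170,0:9.0) (-6,170,0:9.0) (-5,170,0:9.0) (-4,170,0:9.0) (-3,170,0:9.0) (-2,170,0:9.0) (-1,170,0:9.0) (0,170,0:9.0) (1,170,0:9.0) (2,170,0:9.0) (3,170,0:9.0) (4,170,0:9.0) (5,170,0:9.0) (6,170,0:9.0) (7,170,0:9.0) (8,170,0:9.0) (9,170,0:9.0) (10,170,0:9.0) (11,170,0:9.0) (12,170,0:9.0) (13,170,0:9.0) (14,170,0:9.0) (15,170,0:9.0) (16,170,0:9.0) (17,170,0:9.0) (18,170,0:8.5) (19,170,0:7.5) (20,170,0:6.5) (21,170,5:7.5) (22,170,10:8.4) (23,170,15:7.9) (24,170,20:7.4) (25,170,25:6.8) (26,170,30:6.1) (27,170,30:6.1) (28,170,30:6.1) (29,170,30:6.1) (30,170,30:6.1) (31,170,30:6.1) (32,170,30:6.1) (33,170,30:5.6) (34,171,35:5.0) (35,172,40:4.3) (36,173,45:4.1) (37,174,50:4.1) (37,175,55:3.7) (37,176,60:3.5) (37,177,65:3.8) (37,178,65:3.8) (37,179,65:3.8) (37,180,65:3.8) (37,181,65:3.8) (37,182,65:3.7) (37,183,65:3.1) (36,184,65:2.8) (36,185,65:2.8) (36,186,65:2.8) (36,187,65:2.8) (36,188,65:2.8) (36,189,65:2.8) (36,190,65:2.8) (37,191,65:3.2) (37,192,65:3.6) (37,193,65:3.8) (37,194,65:3.8) (37,195,65:3.8) (37,196,65:3.8) (37,197,65:3.8) (37,198,65:3.8) (37,199,65:3.8) (37,200,65:3.8) (37,201,65:3.8) (37,202,65:3.8) (37,203,65:3.8) (37,204,65:3.8) (37,205,65:3.8) (37,206,65:3.8) (37,207,65:3.8) (37,208,65:3.9) (37,209,65:4.0) (37,210,65:4.3) (37,211,65:4.7) (37,212,65:5.3) (37,213,65:5.9) (37,214,65:6.5) (37,215,65:7.3) (37,216,65:8.0) (37,217,65:8.8) (37,218,65:9.7) (37,219,65:10.5) (37,220,65:11.4) (37,221,65:12.3) (37,222,65:13.2) (37,223,65:14.1) (37,224,65:15.0) (37,225,65:15.9) (37,226,65:16.8) (37,227,65:17.7) (37,228,65:18.6)
```

```bash
cat >> h.py <<'E'
from scipy.spatial.transform import Rotation as Ro
YS=np.radians(8.3);OS=np.array([.5741,-.207])
def Rt(yaw,th=0):  # insert yaw, tilt (deg) -> tool rot
    I=Ro.from_euler("zy",[yaw,-th],degrees=True).as_matrix();return np.c_[I[:,1],I[:,0],-I[:,2]]
def sp(x,y,z): return np.array([*(OS+x*np.array([np.cos(YS),np.sin(YS)])+y*np.array([-np.sin(YS),np.cos(YS)])),z])
def rows(ps,g):
    s=bot.get_state();p0,R0=s["eef_pos"],s["tool_rot"]
    print("t",round(s["time"],2),"pos",p0.round(4),"F",s["contact_force"].round(1),"gap",round(s["finger_gap"],4))
    for p,R in ps:
        r=Ro.from_matrix(R0.T@R).as_rotvec(degrees=True)/10;d=R0.T@(p-p0)/.04
        print(" ".join(f"{a:.2f}" for a in[*r,*d]),g,";",end=" ")
    print()
E
python3 - <<'E'
from h import *
rows([(sp(-.0065,.0485,.30),Rt(8.6)),(sp(-.0065,.0485,.193),Rt(8.6)),(sp(-.05,.0485,.30),Rt(8.6,60))],1)
E
```

```text
t 0.1 pos [ 0.136  -0.5838  0.2229] F [-0.3  0.6  0.3] gap 0.0855
-0.01 -0.01 -8.55 12.74 -7.92 -1.91 1 ; -0.01 -0.01 -8.55 12.74 -7.91 0.76 1 ; -5.42 3.67 -7.70 11.66 -8.01 -1.91 1 ;
```

>>> apply_moves(commands="0 0 -1 1.2 -0.8 -1.9 1;0 0 -8.55 12.74 -7.92 -1.91 1;0 0 -8.55 12.74 -7.92 -1.91 1;0 0 -8.55 12.74 -7.92 -1.91 1;0 0 -8.55 12.74 -7.92 -1.91 1;0 0 -8.55 12.74 -7.92 -1.91 1;0 0 -8.55 12.74 -7.92 -1.91 1;0 0 -8.55 12.74 -7.92 -1.91 1")

```text
time: 1.1
eef_pos: [0.4728, -0.2469, 0.2941]
tool_rot: [[-0.151, 0.989, -0.0], [0.989, 0.151, -0.0], [-0.0, -0.0, -1.0]]
contact_force: [0.4, -0.6, 0.2]
finger_gap: 0.0854
```

Run:
```python
from h import *
rows([(sp(-.0065,.0485,.30),Rt(8.6)),(sp(-.0065,.0485,.193),Rt(8.6)),(sp(-.05,.0485,.30),Rt(8.6,60))],1)
```

```text
t 1.1 pos [ 0.4728 -0.2469  0.2941] F [ 0.4 -0.6  0.2] gap 0.0854
-0.00 0.00 0.01 1.82 2.50 -0.15 1 ; -0.00 0.00 0.01 1.82 2.50 2.53 1 ; -5.93 -0.90 0.01 1.82 1.41 -0.15 1 ;
```

```bash
sed -i 's/"zy"/"ZY"/' h.py
python3 - <<'E'
from h import *
rows([(sp(.009,.0485,.30),Rt(8.6,60))],1)
E
```

```text
t 1.1 pos [ 0.4728 -0.2469  0.2941] F [ 0.4 -0.6  0.2] gap 0.0854
-6.00 -0.00 0.01 1.82 2.89 -0.15 1 ;
```

>>> apply_moves(commands="-1 0 0 1.82 2 -0.15 1;-2 0 0 1.82 2.9 -0.15 1;-3 0 0 1.82 2.9 -0.15 1;-4 0 0 1.82 2.9 -0.15 1;-5 0 0 1.82 2.9 -0.15 1;-6 0 0 1.82 2.9 -0.15 1;-6 0 0 1.82 2.9 -0.15 1;-6 0 0 1.82 2.9 -0.15 1")

```text
time: 2.1
eef_pos: [0.5749, -0.1596, 0.2986]
tool_rot: [[-0.144, 0.497, 0.856], [0.99, 0.071, 0.125], [0.001, 0.865, -0.502]]
contact_force: [-0.1, 0.0, 0.2]
finger_gap: 0.0854
```

Run:
```python
from h import *
print(bot.get_state()["joint_positions"].round(2))
rows([(sp(.009,.0485,.30),Rt(8.6,60)),(sp(-.0065,.0485,.26),Rt(8.6)),(sp(-.0065,.0485,.193),Rt(8.6))],1)
```

```text
[-0.62 -0.26 -0.99 -0.05  0.64  1.13]
t 2.1 pos [ 0.5749 -0.1596  0.2986] F [-0.1  0.   0.2] gap 0.0854
-0.01 0.03 -0.02 0.04 0.05 0.01 1 ; 5.99 0.01 -0.04 0.04 -1.01 0.18 1 ; 5.99 0.01 -0.04 0.04 -2.46 1.02 1 ;
```

```bash
cat > log.py <<'E'
from h import *
import json,os
s=bot.get_state();L=json.load(open("log.json")) if os.path.exists("log.json") else []
L.append([s["joint_positions"].tolist(),s["eef_pos"].tolist(),s["tool_rot"].tolist()]);json.dump(L,open("log.json","w"))
E
python3 log.py
```

```text
(no output)
```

>>> apply_moves(commands="1 0 0 0 2 -2 1;2 0 0 0 3 -1 1;3 0 0 1 3 -0.5 1;3 0 0 1 3 -0.5 1;3 0 0 1 3 -0.5 1")

```text
time: 2.72
eef_pos: [0.616, -0.1126, 0.4178]
tool_rot: [[-0.149, 0.855, 0.498], [0.989, 0.129, 0.073], [-0.002, 0.503, -0.864]]
contact_force: [0.5, 1.6, -0.4]
finger_gap: 0.0854
```

```bash
python3 log.py;python3 - <<'E'
from h import *
rows([(sp(-.0065,.0485,.26),Rt(8.6)),(sp(-.0065,.0485,.34),Rt(8.6))],1)
E
```

```text
t 2.73 pos [ 0.616  -0.1126  0.4178] F [ 0.5  1.6 -0.4] gap 0.0854
3.02 0.01 -0.00 -0.96 -3.32 2.63 1 ; 3.02 0.01 -0.00 -0.96 -2.31 0.90 1 ;
```

>>> apply_moves(commands="1 0 0 -0.96 -1.3 0.5 1;2 0 0 -0.96 -2.31 0.9 1;3.02 0 0 -0.96 -2.31 0.9 1;3.02 0 0 -0.96 -2.31 0.9 1;3.02 0 0 -0.96 -2.31 0.9 1")

```text
time: 3.35
eef_pos: [0.5565, -0.1614, 0.3359]
tool_rot: [[-0.144, 0.99, -0.002], [0.99, 0.144, 0.0], [0.0, -0.002, -1.0]]
contact_force: [-0.5, 0.1, 0.6]
finger_gap: 0.0857
```

```bash
python3 log.py;python3 - <<'E'
from h import *
rows([(sp(-.0065,.0485,.25),Rt(8.6)),(sp(-.0065,.0485,.193),Rt(8.6))],1)
E
```

```text
t 3.35 pos [ 0.5565 -0.1614  0.3359] F [-0.5  0.1  0.6] gap 0.0857
-0.01 -0.00 -0.03 0.02 0.11 2.15 1 ; -0.01 -0.00 -0.03 0.02 0.11 3.57 1 ;
```

>>> apply_moves(commands="0 0 0 0.02 0.11 1 1;0 0 0 0.02 0.11 2.15 1;0 0 0 0.02 0.11 2.15 1;0 0 0 0.02 0.11 2.15 1")

```text
time: 3.85
eef_pos: [0.5608, -0.1601, 0.2539]
tool_rot: [[-0.144, 0.99, 0.001], [0.99, 0.144, -0.002], [-0.002, 0.001, -1.0]]
contact_force: [0.0, 0.6, 0.3]
finger_gap: 0.0853
```

```bash
python3 log.py
cat > kin.py <<'E'
from h import *
import json
from scipy.optimize import least_squares
L=json.load(open("log.json"))
L.append([[-1.34200065e+00,3.14248826e-01,-4.80618179e-02,1.21020252e+00,0,1.57082815],[0.13594391,-0.58379533,0.22282848],None])
def basis(q):
    A=q[1];B=q[1]-q[2];P=B+q[3];d=np.array([np.cos(P),0,-np.sin(P)])
    t=d*np.cos(q[4])+np.array([0,np.sin(q[4]),0])
    lat=np.array([0,1,0.]);
    M=np.stack([[1,0,0],[0,0,1],[np.sin(A),0,np.cos(A)],[np.cos(A),0,-np.sin(A)],[np.sin(B),0,np.cos(B)],[np.cos(B),0,-np.sin(B)],d,t,lat],1)
    return Ro.from_euler("z",q[0]).as_matrix()@M,Ro.from_euler("z",q[0]).as_matrix()@t
A=np.vstack([basis(q)[0] for q,_,_ in L]);b=np.hstack([p for _,p,_ in L])
# light ridge: prefers small odd offsets
W=np.diag([1,.1,.1,1,1,.1,1,.1,1])*1e-3
k=np.linalg.lstsq(np.vstack([A,W]),np.r_[b,np.zeros(9)],rcond=None)[0]
def ik(p,R,q0):
    def f(q):
        M,t=basis(q);return np.r_[(M@k-p)*10,t-R[:,2]]
    r=least_squares(f,q0);return r.x,abs(r.fun).max()
if __name__=="__main__":
    print("k",k.round(4),"res mm",(1000*(A@k-b)).round(1))
    q=L[0][0][:5]
    for ear in(.0485,-.0485):
      for x,z,th in((37,176,50),(37,176,55),(37,178,60),(37,182,65),(37,190,60),(37,215,60)):
        t=np.radians(th);u=np.array([-np.sin(t),np.cos(t)])*32
        s,e=ik(sp((x+u[0])/1e3,ear,(z+u[1])/1e3),Rt(8.6,th),q);print(ear,x,z,th,s.round(2),e.round(4))
E
python3 kin.py
```

```text
k [-0.      0.2834  0.5214  0.      0.076   0.4407  0.1328  0.3385 -0.    ] res mm [ 0.  0. -0. -0. -0.  0.  0. -0. -0.  0. -0.  0.  0.  0.  0.]
0.0485 37 176 50 [-0.55 -0.1  -0.98 -0.05  0.51] 0.0
0.0485 37 176 55 [-0.58 -0.08 -1.06 -0.23  0.58] 0.0
0.0485 37 178 60 [-0.61 -0.04 -1.14 -0.43  0.64] 0.0
0.0485 37 182 65 [-0.64  0.03 -1.21 -0.66  0.7 ] 0.0
0.0485 37 190 60 [-0.61 -0.07 -1.13 -0.38  0.64] 0.0
0.0485 37 215 60 [-0.61 -0.13 -1.09 -0.28  0.64] 0.0
-0.0485 37 176 50 [-0.71  0.04 -0.82  0.05  0.62] 0.0
-0.0485 37 176 55 [-0.75  0.06 -0.9  -0.11  0.7 ] 0.0
-0.0485 37 178 60 [-0.78  0.09 -0.97 -0.29  0.77] 0.0
-0.0485 37 182 65 [-0.81  0.14 -1.04 -0.49  0.84] 0.0
-0.0485 37 190 60 [-0.78  0.06 -0.96 -0.25  0.77] 0.0
-0.0485 37 215 60 [-0.78  0.01 -0.93 -0.18  0.77] 0.0
```

Run:
```python
from h import *
rows([(sp(-.0065,-.0485,.25),Rt(8.6)),(sp(-.0065,-.0485,.193),Rt(8.6))],1)
```

```text
t 3.85 pos [ 0.5608 -0.1601  0.2539] F [0.  0.6 0.3] gap 0.0853
0.01 0.01 -0.03 -2.42 -0.00 0.10 1 ; 0.01 0.01 -0.03 -2.42 -0.00 1.53 1 ;
```

>>> apply_moves(commands="0 0 0 -1.2 0 0 1;0 0 0 -2.42 0.01 0.1 1;0 0 0 -2.42 0.01 0.1 1;0 0 0 -2.42 0.01 0.1 1;0 0 0 -2.42 0.01 0.1 1")

```text
time: 4.47
eef_pos: [0.5753, -0.2546, 0.2481]
tool_rot: [[-0.145, 0.989, -0.002], [0.989, 0.145, -0.001], [-0.001, -0.002, -1.0]]
contact_force: [0.1, -0.2, 0.4]
finger_gap: 0.0855
```

Run:
```python
from h import *
rows([(sp(-.0065,-.0485,.193),Rt(8.6))],1)
p,d=bot.get_image("top");cv2.imwrite("pics/top1.png",p[:,:,::-1]);C=cloud("top",d)
p,d=bot.get_image("side");
cv2.imwrite("pics/side1.png",cv2.resize(p[100:350,300:480,::-1],None,fx=2.4,fy=2.4))
```

```text
t 4.47 pos [ 0.5753 -0.2546  0.2481] F [ 0.1 -0.2  0.4] gap 0.0855
-0.01 0.00 -0.02 -0.03 -0.02 1.38 1 ;
```

View pics/side1.png

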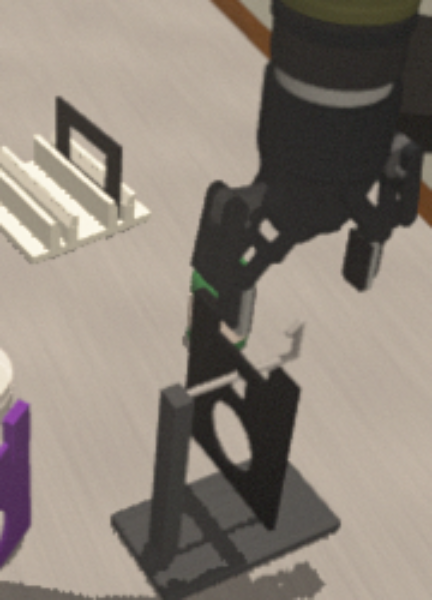

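>>> apply_moves(commands="0 0 0 0 0 0.7 1;0 0 0 0 0 1.38 1;0 0 0 0 0 1.38 1;0 0 0 0 0 1.38 0")

```text
time: 5.08
eef_pos: [0.5753, -0.2551, 0.1927]
tool_rot: [[-0.145, 0.989, -0.002], [0.989, 0.145, -0.001], [-0.001, -0.003, -1.0]]
contact_force: [0.6, -0.2, 0.2]
finger_gap: 0.0695
```

>>> apply_moves(commands="0 0 0 0 0 0 -0.5;0 0 0 0 0 0 -0.6;0 0 0 0 0 0 -0.7;0 0 0 0 0 0 -0.8;0 0 0 0 0 0 -1;0 0 0 0 0 0 -1")

```text
time: 5.82
eef_pos: [0.5751, -0.2556, 0.1918]
tool_rot: [[-0.144, 0.99, -0.003], [0.99, 0.144, -0.001], [-0.0, -0.003, -1.0]]
contact_force: [0.8, -0.2, 1.1]
finger_gap: 0.0075
```

Run:
```python
from h import *
np.set_printoptions(precision=4,suppress=True)
rows([(sp(-.0065,-.0485,.202),Rt(8.6))],-1)
p,d=bot.get_image("side");C=cloud("side",d)
R=np.array([[np.cos(YS),np.sin(YS)],[-np.sin(YS),np.cos(YS)]]);S=np.dstack([(C[...,:2]-OS)@R.T,C[...,2]])
m=(abs(S[...,0]+.0065)<.012)&(abs(S[...,1])<.065)&(S[...,2]>.06)&(S[...,2]<.16)&(p.max(2)<70);q=S[m]
print(m.sum(),np.linalg.lstsq(np.c_[q[:,1:],np.ones(len(q))],q[:,0],rcond=None)[0],np.median(q,0))
```

```text
t 5.83 pos [ 0.5751 -0.2556  0.1918] F [ 0.8 -0.2  1.1] gap 0.0075
-0.02 0.00 -0.03 -0.01 -0.01 -0.26 -1 ; 
1210 [ 0.0026 -0.0058 -0.0071] [-0.0079 -0.0251  0.118 ]
```

>>> apply_moves(commands="0 0 0 0 0 0 -1;0 0 0 0 0 -0.12 -1;0 0 0 0 0 -0.23 -1;0 0 0 0 0 -0.23 -1")

```text
time: 6.38
eef_pos: [0.5749, -0.2554, 0.201]
tool_rot: [[-0.145, 0.989, -0.003], [0.989, 0.145, -0.001], [-0.0, -0.003, -1.0]]
contact_force: [0.5, -0.2, -0.2]
finger_gap: 0.0075
```

```bash
cat > look.py <<'E'
from h import *
import sys
np.set_printoptions(precision=4,suppress=True)
n=sys.argv[1]
p,d=bot.get_image("side");C=cloud("side",d)
c,e=proj("side",sp(0,0,.19))[0].astype(int)
cv2.imwrite(f"pics/{n}.png",cv2.convertScaleAbs(cv2.resize(p[e-90:e+110,c-90:c+90,::-1],None,fx=3,fy=3,interpolation=cv2.INTER_CUBIC),alpha=1.5,beta=10))
p2,d2=bot.get_image("top");np.savez(f"pics/{n}.npz",p=p,d=d,p2=p2,d2=d2)
E
python3 look.py s2
python3 - <<'E'
from h import *
rows([(sp(-.0065,-.0485,.202),Rt(8.6))],-1)
z=np.load("pics/s2.npz");p=z["p"];C=cloud("side",z["d"])
R=np.array([[np.cos(YS),np.sin(YS)],[-np.sin(YS),np.cos(YS)]]);S=np.dstack([(C[...,:2]-OS)@R.T,C[...,2]])
m=(abs(S[...,0]+.0065)<.015)&(abs(S[...,1])<.07)&(S[...,2]>.04)&(S[...,2]<.16)&(p.max(2)<70);q=S[m]
print(m.sum(),np.linalg.lstsq(np.c_[q[:,1:],np.ones(len(q))],q[:,0],rcond=None)[0],np.percentile(q,[2,50,98],axis=0))
for ys in(-.05,-.03,-.02):
    a=q[abs(q[:,1]-ys)<.004];print(ys,np.sort(a[:,2])[:4])
E
```

```text
t 6.47 pos [ 0.5747 -0.2553  0.2006] F [-0.5  0.5 -0.5] gap 0.0075
-0.02 -0.00 -0.03 -0.02 -0.00 -0.03 -1 ; 
1088 [-0.00014056 -0.002654   -0.00792024] [[-0.01002775 -0.06245961  0.07692088]
 [-0.00837303 -0.02496424  0.11921458]
 [-0.0049713   0.05399155  0.15894744]]
-0.05 [0.07675742 0.0768677  0.07783225 0.07840729]
-0.03 [0.07576973 0.07627378 0.07704372 0.07930484]
-0.02 [0.07357893 0.07429243 0.07700168 0.07734902]
```

View pics/s2.png

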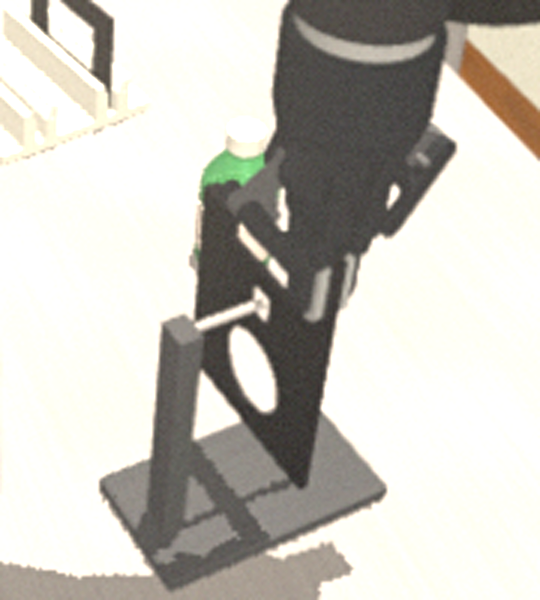

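```bash
cat > way.py <<'E'
from h import *
import sys
from plan import clear
def W(x,z,th,y=-.0485):
    t=np.radians(th);return sp((x-30.8*np.sin(t))/1e3,y,(z+30.8*np.cos(t))/1e3),Rt(8.6,th)
def slot():
    s=bot.get_state();R=s["tool_rot"];p=s["eef_pos"]+.0308*R[:,2];th=np.degrees(np.arctan2(R[2,1],-R[2,2]))
    a=(p[:2]-OS)@[np.cos(YS),np.sin(YS)];print("slot x,z,th",(a*1000).round(1),(p[2]*1000).round(1),th.round(1),"clear",clear(a*1000,p[2]*1000,th).round(1))
if __name__=="__main__":
    slot();w=[tuple(map(float,a.split(","))) for a in sys.argv[1:]]
    print("clear",[round(clear(*a),1) for a in w]);rows([W(*a) for a in w],-1)
E
python3 way.py 4,170,0 13,170,0 20,170,0 22,170,10 25,170,20 27,170,30 30,170.5,32 33,171,34
python3 -c "
from plan import *
for th in (58,60,62): print(th,[(z,max((round(float(clear(x,z,th)),1),float(x)) for x in np.arange(34,44,.5))) for z in range(176,216,4)])"
```

```text
slot x,z,th -6.5 169.8 -0.2 clear 8.8
clear [np.float64(9.0), np.float64(9.0), np.float64(6.5), np.float64(8.4), np.float64(7.4), np.float64(6.1), np.float64(5.4), np.float64(4.8)]
t 6.47 pos [ 0.5747 -0.2553  0.2006] F [-0.5  0.5 -0.5] gap 0.0075
-0.02 -0.00 -0.03 -0.02 0.26 -0.01 -1 ; -0.02 -0.00 -0.03 -0.02 0.48 -0.01 -1 ; -0.02 -0.00 -0.03 -0.02 0.66 -0.01 -1 ; -1.02 0.00 -0.03 -0.02 0.58 0.01 -1 ; -2.02 0.00 -0.03 -0.02 0.52 0.04 -1 ; -3.02 0.01 -0.03 -0.02 0.45 0.10 -1 ; -3.22 0.01 -0.03 -0.02 0.50 0.10 -1 ; -3.42 0.01 -0.03 -0.02 0.55 0.10 -1 ; 
58 [(176, (5.7, 39.5)), (180, (3.4, 37.5)), (184, (1.9, 36.0)), (188, (2.0, 36.5)), (192, (3.3, 37.5)), (196, (4.7, 39.0)), (200, (6.7, 41.0)), (204, (8.7, 43.0)), (208, (9.4, 43.5)), (212, (9.8, 43.5))]
60 [(176, (6.1, 40.0)), (180, (3.6, 38.0)), (184, (2.1, 36.0)), (188, (2.1, 36.5)), (192, (3.2, 37.5)), (196, (4.6, 38.5)), (200, (6.6, 40.5)), (204, (8.6, 42.5)), (208, (9.6, 43.5)), (212, (10.2, 43.5))]
62 [(176, (6.4, 40.0)), (180, (4.0, 38.0)), (184, (2.4, 36.5)), (188, (2.4, 36.0)), (192, (3.4, 37.0)), (196, (4.6, 38.5)), (200, (6.5, 40.5)), (204, (8.5, 42.5)), (208, (9.9, 43.5)), (212, (10.6, 43.5))]
```

>>> apply_moves(commands="0 0 0 0 0.26 0 -1;0 0 0 0 0.48 0 -1;0 0 0 0 0.66 0 -1;-1 0 0 0 0.58 0 -1;-2 0 0 0 0.52 0.04 -1;-3 0 0 0 0.45 0.1 -1;-3.2 0 0 0 0.5 0.1 -1;-3.4 0 0 0 0.55 0.1 -1")

```text
time: 7.48
eef_pos: [0.5957, -0.2521, 0.1962]
tool_rot: [[-0.144, 0.822, 0.551], [0.99, 0.119, 0.08], [0.0, 0.557, -0.831]]
contact_force: [0.9, -0.1, -0.1]
finger_gap: 0.0078
```

```bash
python3 way.py 35,172,40 36,173.5,45 37,175,50 38,177,55 38,178.5,60 37.5,180,60 37.5,180,60
```

```text
slot x,z,th 32.0 170.6 33.8 clear 5.0
clear [np.float64(4.3), np.float64(3.7), np.float64(3.5), np.float64(3.7), np.float64(4.1), np.float64(3.6), np.float64(3.6)]
t 7.47 pos [ 0.5957 -0.2521  0.1962] F [ 0.9 -0.1 -0.1] gap 0.0078
-0.62 0.02 -0.03 -0.02 -0.00 0.02 -1 ; -1.12 0.02 -0.03 -0.02 -0.03 0.01 -1 ; -1.62 0.02 -0.03 -0.02 -0.05 0.01 -1 ; -2.12 0.02 -0.03 -0.02 -0.07 0.00 -1 ; -2.62 0.02 -0.02 -0.02 -0.11 -0.00 -1 ; -2.62 0.02 -0.02 -0.02 -0.10 -0.04 -1 ; -2.62 0.02 -0.02 -0.02 -0.10 -0.04 -1 ;
```

>>> apply_moves(commands="-0.62 0 0 0 0 0.02 -1;-1.12 0 0 0 -0.03 0.01 -1;-1.62 0 0 0 -0.05 0.01 -1;-2.12 0 0 0 -0.07 0 -1;-2.62 0 0 0 -0.11 0 -1;-2.62 0 0 0 -0.1 -0.04 -1;-2.62 0 0 0 -0.1 -0.04 -1")

```text
time: 8.35
eef_pos: [0.5929, -0.2532, 0.1962]
tool_rot: [[-0.145, 0.496, 0.856], [0.99, 0.073, 0.125], [-0.0, 0.865, -0.501]]
contact_force: [-0.6, -0.1, -0.4]
finger_gap: 0.008
```

```bash
python3 way.py 37,182,60 36.2,184,60 36.2,186,60 36.5,188,60 37,190,60 37.3,192,60 38,194,60 38.5,196,60; python3 look.py s3
```

```text
slot x,z,th 38.6 180.8 59.9 clear 2.6
clear [np.float64(2.6), np.float64(2.3), np.float64(1.9), np.float64(2.1), np.float64(2.7), np.float64(3.4), np.float64(3.8), np.float64(4.6)]
t 8.35 pos [ 0.5929 -0.2532  0.1962] F [-0.6 -0.1 -0.4] gap 0.008
-0.01 0.03 -0.01 -0.00 0.01 -0.05 -1 ; -0.01 0.03 -0.01 -0.00 0.04 -0.09 -1 ; -0.01 0.03 -0.01 -0.00 0.08 -0.12 -1 ; -0.01 0.03 -0.01 -0.00 0.13 -0.14 -1 ; -0.01 0.03 -0.01 -0.00 0.18 -0.15 -1 ; -0.01 0.03 -0.01 -0.00 0.23 -0.17 -1 ; -0.01 0.03 -0.01 -0.00 0.28 -0.18 -1 ; -0.01 0.03 -0.01 -0.00 0.33 -0.19 -1 ;
```

View pics/s3.png

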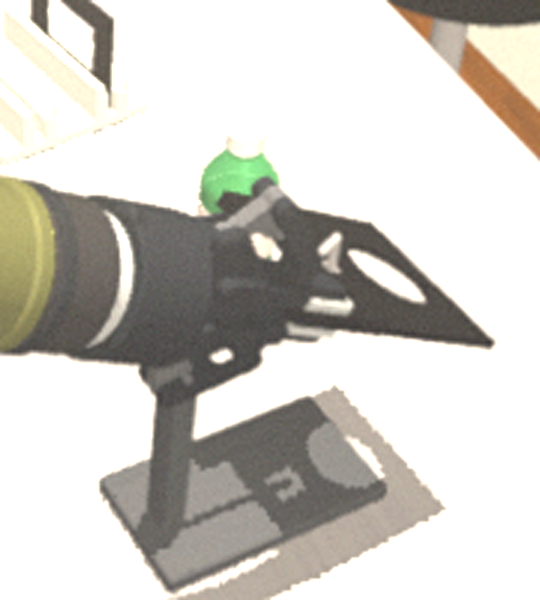

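>>> apply_moves(commands="0 0 0 0 0.01 -0.05 -1;0 0 0 0 0.04 -0.09 -1;0 0 0 0 0.08 -0.12 -1;0 0 0 0 0.08 -0.12 -1")

```text
time: 8.95
eef_pos: [0.59, -0.2533, 0.2013]
tool_rot: [[-0.145, 0.494, 0.857], [0.989, 0.073, 0.125], [-0.0, 0.866, -0.5]]
contact_force: [0.1, 0.6, 0.1]
finger_gap: 0.0076
```

```bash
python3 way.py 36.5,188,60 37,190,60 37.3,192,60 38,194,60 38.5,196,60 39,204,60 39,214,60 39,226,60
```

```text
slot x,z,th 35.7 185.9 60.0 clear 1.9
clear [np.float64(2.1), np.float64(2.7), np.float64(3.4), np.float64(3.8), np.float64(4.6), np.float64(5.1), np.float64(7.0), np.float64(16.5)]
t 8.95 pos [ 0.59   -0.2533  0.2013] F [0.1 0.6 0.1] gap 0.0076
0.00 0.03 -0.01 -0.01 0.06 -0.01 -1 ; 0.00 0.03 -0.01 -0.01 0.10 -0.02 -1 ; 0.00 0.03 -0.01 -0.01 0.15 -0.04 -1 ; 0.00 0.03 -0.01 -0.01 0.20 -0.05 -1 ; 0.00 0.03 -0.01 -0.01 0.25 -0.07 -1 ; 0.00 0.03 -0.01 -0.01 0.43 -0.15 -1 ; 0.00 0.03 -0.01 -0.01 0.65 -0.28 -1 ; 0.00 0.03 -0.01 -0.01 0.91 -0.43 -1 ;
```

>>> apply_moves(commands="0 0 0 0 0.06 -0.01 -1;0 0 0 0 0.1 -0.02 -1;0 0 0 0 0.15 -0.04 -1;0 0 0 0 0.2 -0.05 -1;0 0 0 0 0.25 -0.07 -1;0 0 0 0 0.43 -0.15 -1;0 0 0 0 0.65 -0.28 -1;0 0 0 0 0.91 -0.43 -1")

```text
time: 9.95
eef_pos: [0.5932, -0.2527, 0.242]
tool_rot: [[-0.145, 0.495, 0.857], [0.989, 0.072, 0.125], [-0.0, 0.866, -0.5]]
contact_force: [-0.2, 0.8, -1.6]
finger_gap: 0.0075
```

```bash
cat > go.py <<'E'
from h import *
YR=14.0
R2=np.array([[np.cos(np.radians(YR)),-np.sin(np.radians(YR))],[np.sin(np.radians(YR)),np.cos(np.radians(YR))]])
RC=np.array([.5837,.2482]);RO=RC+R2@[-.035,0]
def rp(x,y,z): return np.array([*(RO+R2@np.array([x,y])),z])
E
python3 way.py 39,260,60
python3 - <<'E'
from go import *
s=bot.get_state();p0=s["eef_pos"]
rows([(p0+[0,0,.12],s["tool_rot"]),(p0+[-.06,0.02,.14],Rt(8.6)),(np.array([.5,-.03,.34]),Rt(11)),(rp(0,-.0485,.30),Rt(14))],-1)
E
```

```text
slot x,z,th 39.0 226.6 60.0 clear 17.0
clear [np.float64(46.3)]
t 9.95 pos [ 0.5932 -0.2527  0.242 ] F [-0.2  0.8 -1.6] gap 0.0075
0.00 0.03 -0.01 -0.01 0.72 -0.42 -1 ; 
t 9.95 pos [ 0.5932 -0.2527  0.242 ] F [-0.2  0.8 -1.6] gap 0.0075
0.00 0.00 0.00 -0.00 2.60 -1.50 -1 ; 6.00 0.02 -0.03 0.71 2.33 -2.97 -1 ; 6.00 0.14 -0.24 5.85 1.37 -2.52 -1 ; 6.00 0.30 -0.52 11.13 1.67 -0.01 -1 ;
```

>>> apply_moves(commands="0 0 0 0 1.3 -0.75 -1;0 0 0 0 2.6 -1.5 -1;1 0 0 0.1 2.6 -1.75 -1;2 0 0 0.2 2.55 -2 -1;3 0 0 0.3 2.5 -2.3 -1;4 0 0 0.4 2.45 -2.5 -1;5 0 0 0.5 2.4 -2.75 -1;6 0 0 0.71 2.33 -2.97 -1")

```text
time: 10.95
eef_pos: [0.5332, -0.2328, 0.384]
tool_rot: [[-0.144, 0.99, -0.001], [0.99, 0.144, -0.003], [-0.002, -0.002, -1.0]]
contact_force: [0.5, -0.2, -1.9]
finger_gap: 0.0075
```

Run:
```python
from go import *
rows([(np.array([.5,-.03,.37]),Rt(11)),(rp(0,-.0485,.26),Rt(14))],-1)
```

```text
t 10.95 pos [ 0.5332 -0.2328  0.384 ] F [ 0.5 -0.2 -1.9] gap 0.0075
-0.01 0.01 -0.27 5.14 -0.09 0.34 -1 ; -0.01 0.01 -0.57 10.43 2.24 3.07 -1 ;
```

>>> apply_moves(commands="0 0 0 1 0 0 -1;0 0 -0.2 2.3 0 0.2 -1;0 0 -0.3 3.7 0 0.3 -1;0 0 -0.3 5.1 0.2 0.4 -1;0 0 -0.4 6.5 0.7 0.6 -1;0 0 -0.5 7.9 1.2 1 -1;0 0 -0.57 9.2 1.8 1.5 -1;0 0 -0.57 10.1 2.2 2 -1")

```text
time: 11.95
eef_pos: [0.5623, 0.1826, 0.3016]
tool_rot: [[-0.244, 0.97, 0.002], [0.97, 0.244, 0.001], [0.001, 0.002, -1.0]]
contact_force: [-0.2, -0.3, -0.4]
finger_gap: 0.0076
```

Run:
```python
from go import *
rows([(rp(0,-.0485,.26),Rt(14)),(rp(0,-.0485,.19),Rt(14))],-1)
```

```text
t 11.95 pos [0.5623 0.1826 0.3016] F [-0.2 -0.3 -0.4] gap 0.0076
0.01 -0.01 0.01 0.25 0.04 1.04 -1 ; 0.01 -0.01 0.01 0.25 0.04 2.79 -1 ;
```

>>> apply_moves(commands="0 0 0 0.25 0.04 0.7 -1;0 0 0 0.25 0.04 1.6 -1;0 0 0 0.25 0.04 2.4 -1;0 0 0 0.25 0.04 2.79 -1;0 0 0 0.25 0.04 2.79 -1;0 0 0 0.25 0.04 2.79 -1")

```text
time: 12.7
eef_pos: [0.5621, 0.1901, 0.1912]
tool_rot: [[-0.242, 0.97, 0.002], [0.97, 0.242, 0.001], [0.0, 0.002, -1.0]]
contact_force: [0.8, -0.2, -0.4]
finger_gap: 0.0078
```

```bash
cat > meas.py <<'E'
from go import *
import sys
np.set_printoptions(precision=4,suppress=True)
n=sys.argv[1]
rows([(rp(0,-.0485,.19),Rt(14))],-1)
for cam in("side","top"):
    p,d=bot.get_image(cam);C=cloud(cam,d);Q=np.dstack([(C[...,:2]-RO)@R2,C[...,2]])
    if cam=="side":
        a,b=proj("side",rp(.03,0,.08))[0].astype(int);cv2.imwrite(f"pics/{n}.png",cv2.resize(p[max(b-100,0):b+80,a-90:a+90,::-1],None,fx=3,fy=3,interpolation=cv2.INTER_CUBIC))
    dark=p.max(2)<75;near=(abs(Q[...,0])<.02)&(abs(Q[...,1])<.08)
    m=near&dark&(Q[...,2]>.05)&(Q[...,2]<.15);q=Q[m]
    if len(q)>30:
        c=np.linalg.lstsq(np.c_[q[:,1:],np.ones(len(q))],q[:,0],rcond=None)[0];r=q[:,0]-np.c_[q[:,1:],np.ones(len(q))]@c
        print(cam,"plate",len(q),"x=%.4f y + %.4f z + %.4f"%tuple(c),"std",r.std().round(4),"rng",np.percentile(q,[2,50,98],axis=0).tolist())
    w=(p.min(2)>100)&(abs(Q[...,1])<.07)
    for nm,lo,hi in(("top",.039,.046),("slope",.031,.039)):
        k=w&(Q[...,2]>lo)&(Q[...,2]<hi);g=Q[k]
        for s,a,b in(("A",-.03,0),("B",0,.025)):
            h=g[(g[:,0]>a)&(g[:,0]<b)]
            if len(h)>8:print(cam,nm,s,len(h),"x",np.percentile(h[:,0],[5,50,95]),"slope deg",np.degrees(np.polyfit(h[:,1],h[:,0],1)[0]).round(2))
    k=w&(abs(Q[...,2]-.0105)<.004)&(abs(Q[...,0])<.006);print(cam,"floor",k.sum(),np.percentile(Q[k][:,0],[5,50,95]) if k.sum()>3 else "")
    k=w&(Q[...,2]>.039)&(Q[...,2]<.046)&(abs(Q[...,0])<.03);print("wall y range",np.percentile(Q[k][:,1],[1,99]))
E
python3 meas.py r1
```

```text
t 12.7 pos [0.5621 0.1901 0.1912] F [ 0.8 -0.2 -0.4] gap 0.0078
0.01 -0.00 0.00 0.07 0.00 0.03 -1 ; 
side plate 576 x=-0.0025 y + -0.0098 z + -0.0007 std 0.0012 rng [[-0.003979483980950352, -0.06615358706498045, 0.06968890811049722], [-0.0018146165230903109, -0.017639212671091878, 0.11031942158627228], [0.001441265633975151, 0.048840381700335694, 0.14891745641626625]]
side top A 116 x [-0.0191 -0.0162 -0.0114] slope deg 0.14
side top B 129 x [0.006  0.0101 0.015 ] slope deg 0.56
side slope A 62 x [-0.0196 -0.0182 -0.0161] slope deg 0.29
side slope B 119 x [0.0024 0.005  0.0088] slope deg 0.87
side floor 6 [-0.0014  0.0014  0.0033]
wall y range [-0.0676  0.0685]
top plate 289 x=-0.0020 y + -0.0111 z + 0.0002 std 0.0008 rng [[-0.001884043337854385, -0.06409283914306965, 0.07546206149787624], [-0.001255222644002309, 0.014392680633146632, 0.11150229329390793], [0.0019826655247029115, 0.050981473127586566, 0.1479005575411769]]
top top A 163 x [-0.0175 -0.0138 -0.0102] slope deg 0.31
top top B 22 x [0.0077 0.0118 0.0151] slope deg 2.14
top slope A 63 x [-0.0177 -0.0086 -0.006 ] slope deg -0.86
top slope B 37 x [0.0031 0.0046 0.0064] slope deg -0.16
top floor 111 [-0.0015  0.0014  0.0041]
wall y range [-0.0688  0.0687]
```

View pics/r1.png

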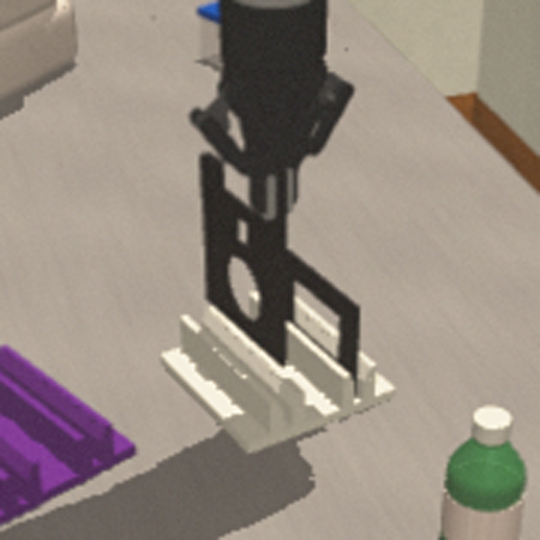

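Run:
```python
from go import *
np.set_printoptions(precision=4,suppress=True)
for n in("top","side"):
    z=np.load(f"pics/{n}0.npz");C=cloud(n,z["d"]);Q=np.dstack([(C[...,:2]-RO)@R2,C[...,2]])
    m=(abs(Q[...,0])<.024)&(abs(Q[...,1])<.068);q=Q[m]
    for lo in(.008,.012,.020,.026,.029,.032,.035,.038):
        for s in(-1,1):
            h=q[(q[:,2]>lo)&(q[:,2]<lo+.003)&(q[:,0]*s>0)&(abs(q[:,0])<.012)]
            if len(h)>5:print(n,lo,s,len(h),np.percentile(h[:,0],[5,50,95]),end=" ; ")
        print()
    # whole-wall extents
    for a,b in((-.03,0),(0,.03)):
        h=q[(q[:,2]>.0405)&(q[:,0]>a)&(q[:,0]<b)];print("top",np.percentile(h[:,0],[3,50,97]))
    s=Q[(abs(Q[...,0]-.07)<.02)&(abs(Q[...,1])<.08)&(Q[...,2]>.093)&(Q[...,2]<.11)];print("spare top edge",np.percentile(s,[3,50,97],axis=0))
```

```text
top 0.008 -1 22 [-0.0017 -0.0009 -0.0001] ; top 0.008 1 71 [0.0003 0.002  0.0037] ; 
top 0.012 -1 7 [-0.0017 -0.0014 -0.    ] ; top 0.012 1 22 [0.0009 0.0035 0.0042] ; 
top 0.02 1 17 [0.003  0.0035 0.0042] ; 
top 0.026 1 17 [0.0027 0.0036 0.004 ] ; 
top 0.029 -1 17 [-0.0067 -0.006  -0.0053] ; top 0.029 1 48 [0.0032 0.0043 0.0059] ; 
top 0.032 -1 17 [-0.0077 -0.0071 -0.0061] ; top 0.032 1 50 [0.0038 0.0055 0.007 ] ; 
top 0.035 -1 23 [-0.0094 -0.0086 -0.0078] ; top 0.035 1 54 [0.0046 0.0065 0.0083] ; 
top 0.038 -1 26 [-0.0113 -0.01   -0.0091] ; top 0.038 1 73 [0.0064 0.0083 0.0117] ; 
top [-0.0177 -0.0142 -0.0106]
top [0.0075 0.0115 0.0154]
spare top edge [[ 0.0658 -0.065   0.0939]
 [ 0.0679 -0.0082  0.0996]
 [ 0.0715  0.0483  0.1028]]


side 0.02 1 13 [0.0026 0.0035 0.0047] ; 
side 0.026 1 19 [0.0013 0.0027 0.0044] ; 
side 0.029 1 42 [0.0014 0.0033 0.0056] ; 
side 0.032 1 40 [0.0023 0.0043 0.0075] ; 
side 0.035 1 44 [0.0031 0.0056 0.0079] ; 
side 0.038 1 50 [0.0045 0.0072 0.011 ] ; 
top [-0.0194 -0.0155 -0.0117]
top [0.0053 0.0105 0.0145]
spare top edge [[ 0.0642 -0.0684  0.0936]
 [ 0.0664 -0.0169  0.0988]
 [ 0.0713  0.0451  0.102 ]]
```

>>> apply_moves(commands="0 0 0 0.17 -0.06 0 -1;0 0 0 0.17 -0.06 0.2 -1;0 0 0 0.17 -0.06 0.4 -1;0 0 0 0.17 -0.06 0.55 -1;0 0 0 0.17 -0.06 0.65 -1;0 0 0 0.17 -0.06 0.75 -1;0 0 0 0.17 -0.06 0.75 -1")

```text
time: 13.68
eef_pos: [0.557, 0.1958, 0.1592]
tool_rot: [[-0.242, 0.97, -0.0], [0.97, 0.242, -0.0], [-0.0, -0.001, -1.0]]
contact_force: [0.3, 0.2, -0.7]
finger_gap: 0.0077
```

```bash
python3 meas.py r2
```

```text
t 13.68 pos [0.557  0.1958 0.1592] F [ 0.3  0.2 -0.7] gap 0.0077
-0.00 0.00 0.00 -0.10 0.09 -0.77 -1 ; 
side plate 687 x=-0.0058 y + -0.0082 z + -0.0051 std 0.0015 rng [[-0.00906978301678157, -0.05906306020315592, 0.052285197405316626], [-0.0060422291436705395, -0.01354773373618912, 0.11015962154268855], [-0.0018773772736696093, 0.05502002970872526, 0.14816124047596052]]
side top A 104 x [-0.0193 -0.0161 -0.0122] slope deg 0.22
side top B 55 x [0.0058 0.0099 0.0146] slope deg 0.55
side slope A 69 x [-0.0197 -0.0177 -0.0164] slope deg -0.02
side slope B 25 x [0.0024 0.0063 0.0113] slope deg 3.45
side floor 6 [-0.0013  0.0016  0.0041]
wall y range [-0.0687  0.0644]
top plate 339 x=-0.0034 y + -0.0195 z + -0.0032 std 0.0013 rng [[-0.007984807340715359, -0.05720205682515001, 0.05157905488818283], [-0.005244080401354027, 0.023362873161335673, 0.09817517561792599], [-0.0010417541609212522, 0.05709178995866135, 0.14818350204460312]]
top top A 156 x [-0.0176 -0.014  -0.0102] slope deg 0.52
top top B 37 x [0.0071 0.0113 0.015 ] slope deg 5.23
top slope A 65 x [-0.0168 -0.0078 -0.0049] slope deg -0.23
top slope B 13 x [0.0041 0.0061 0.0083] slope deg 7.39
top floor 30 [-0.0019 -0.0006  0.003 ]
wall y range [-0.0694  0.0698]
```

View pics/r2.png

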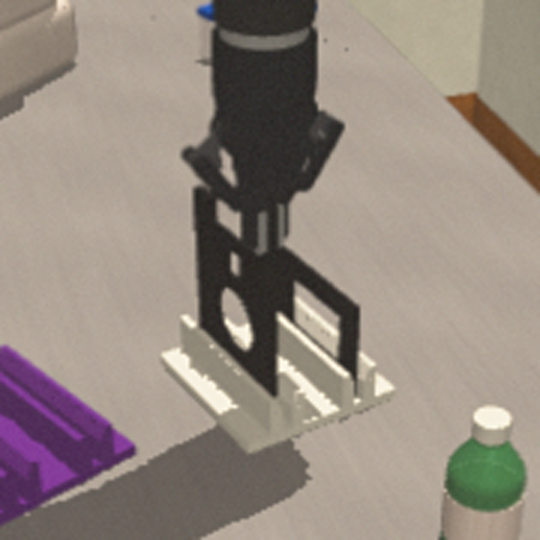

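>>> apply_moves(commands="0 0 0 0 0.045 0 -1;0 0 0 0 0.045 0.1 -1;0 0 0 0 0.045 0.2 -1;0 0 0 0 0.045 0.3 -1;0 0 0 0 0.045 0.3 -1")

```text
time: 14.4
eef_pos: [0.5585, 0.1962, 0.147]
tool_rot: [[-0.242, 0.97, -0.001], [0.97, 0.242, -0.0], [-0.0, -0.001, -1.0]]
contact_force: [-0.0, -0.8, -0.9]
finger_gap: 0.0075
```

```bash
python3 meas.py r3|grep -v slope; python3 -c "
from h import *
print(bot.get_state()['ft_torque'])"
```

```text
t 14.4 pos [0.5585 0.1962 0.147 ] F [-0.  -0.8 -0.9] gap 0.0075
-0.01 0.00 0.00 -0.10 0.05 -1.08 -1 ; 
side plate 690 x=-0.0043 y + -0.0139 z + -0.0030 std 0.0018 rng [[-0.008065868251526415, -0.05871606902578646, 0.05350917527136788], [-0.004469200111076089, -0.011865550990362787, 0.10651286036214591], [0.00017638814358195425, 0.05393782374268214, 0.14746584894386455]]
side floor 8 [-0.0009  0.0026  0.0038]
wall y range [-0.0696  0.0674]
top plate 334 x=-0.0032 y + -0.0089 z + -0.0027 std 0.0015 rng [[-0.006586208440560194, -0.0573166885890298, 0.051671991884256294], [-0.0037053528438120266, 0.025641243413871796, 0.10384140850863], [0.0005578585340694686, 0.056491930507072054, 0.14738448537525178]]
top floor 17 [-0.0018  0.0006  0.0031]
wall y range [-0.0694  0.0697]
[ 0.01582138 -0.0430176  -0.03574998]
```

>>> apply_moves(commands="0 0 0 0 0 0.08 -1;0 0 0 0 0 0.16 -1;0 0 0 0 0 0.22 -1;0 0 0 0 0 0.25 -1;0 0 0 0 0 0.25 -1")

```text
time: 15.12
eef_pos: [0.5588, 0.1963, 0.1374]
tool_rot: [[-0.242, 0.97, -0.0], [0.97, 0.242, -0.0], [-0.0, -0.0, -1.0]]
contact_force: [-0.4, -0.4, 0.1]
finger_gap: 0.0074
```

>>> apply_moves(commands="0 0 0 0 0 0.015 -1;0 0 0 0 0 0.03 -1;0 0 0 0 0 0.03 -1")

```text
time: 15.5
eef_pos: [0.5591, 0.1962, 0.1365]
tool_rot: [[-0.242, 0.97, 0.0], [0.97, 0.242, -0.0], [-0.0, 0.0, -1.0]]
contact_force: [-0.1, -0.4, -0.3]
finger_gap: 0.0074
```

>>> apply_moves(commands="0 0 0 0 0 0.015 -1;0 0 0 0 0 0.025 -1;0 0 0 0 0 0.025 -1")

```text
time: 15.88
eef_pos: [0.5597, 0.1961, 0.1362]
tool_rot: [[-0.242, 0.97, 0.002], [0.97, 0.242, -0.0], [-0.001, 0.002, -1.0]]
contact_force: [0.5, -2.9, 5.3]
finger_gap: 0.0079
```

>>> apply_moves(commands="0 0 0 0 0 0.015 -1;0 0 0 0 0 0.025 -1;0 0 0 0 0 0.025 -1")

```text
time: 16.25
eef_pos: [0.5605, 0.1962, 0.1362]
tool_rot: [[-0.242, 0.97, 0.004], [0.97, 0.242, 0.0], [-0.001, 0.004, -1.0]]
contact_force: [-0.2, -3.2, 9.3]
finger_gap: 0.0073
```

>>> apply_moves(commands="0 0 0 0 0 -0.03 -1;0 0 0 0 0 -0.03 -0.8;0 0 0 0 0 -0.03 -0.6;0 0 0 0 0 -0.03 -0.4;0 0 0 0 0 -0.03 -0.2;0 0 0 0 0 -0.03 0;0 0 0 0 0 -0.03 0;0 0 0 0 0 -0.03 0")

```text
time: 17.25
eef_pos: [0.5589, 0.1963, 0.1355]
tool_rot: [[-0.242, 0.97, -0.0], [0.97, 0.242, 0.0], [0.0, -0.0, -1.0]]
contact_force: [-0.1, 0.7, 0.0]
finger_gap: 0.0426
```

>>> apply_moves(commands="0 0 0 0 0 -0.3 0;0 0 0 0 0 -0.8 0;0 0 0 0 0 -1.6 0;0 0 0 0 0 -2.6 0;0 0 0 0 0 -3.6 0;0 0 0 -1 0 -4.5 0;0 0 0 -2 -1 -4.5 0;0 0 0 -3 -2 -4.5 0")

```text
time: 18.25
eef_pos: [0.5102, 0.0593, 0.3169]
tool_rot: [[-0.243, 0.97, 0.002], [0.97, 0.243, -0.0], [-0.001, 0.002, -1.0]]
contact_force: [-0.5, 0.1, 0.8]
finger_gap: 0.043
```

```bash
python3 meas.py r4|grep -v slope
python3 - <<'E'
from go import *
np.set_printoptions(precision=4,suppress=True)
for n in("side","top"):
    p,d=bot.get_image(n);C=cloud(n,d);Q=np.dstack([(C[...,:2]-RO)@R2,C[...,2]])
    m=(abs(Q[...,0])<.025)&(abs(Q[...,1])<.08)&(Q[...,2]>.135);print(n,"ear tops",m.sum(),np.percentile(Q[m],[2,50,98],axis=0) if m.any() else"")
    s=Q[(abs(Q[...,0]-.07)<.02)&(abs(Q[...,1])<.08)&(Q[...,2]>.093)&(Q[...,2]<.11)];print("spare",np.percentile(s,[3,50,97],axis=0)[1])
E
```

```text
t 18.25 pos [0.5102 0.0593 0.3169] F [-0.5  0.1  0.8] gap 0.043
0.01 0.00 0.00 2.93 2.05 3.17 -1 ; 
side plate 713 x=-0.0058 y + -0.0041 z + -0.0030 std 0.0019 rng [[-0.00703917391252589, -0.058556460279780224, 0.053159565804160966], [-0.003563003788405322, -0.012694220552735749, 0.10424741031399887], [0.0018871354427769833, 0.05577274985806559, 0.14890491684380405]]
side floor 5 [-0.0004  0.0025  0.0035]
wall y range [-0.0689  0.0675]
top floor 0 
side ear tops 135 [[-0.0076 -0.0582  0.1356]
 [-0.0044 -0.0357  0.1458]
 [ 0.0042  0.06    0.1523]]
spare [ 0.0667 -0.0141  0.0988]
top ear tops 0 Traceback (most recent call last):
  File "meas.py", line 22, in <module>
    k=w&(Q[...,2]>.039)&(Q[...,2]<.046)&(abs(Q[...,0])<.03);print("wall y range",np.percentile(Q[k][:,1],[1,99]))
                                                                                 ~~~~~~~~~~~~~^^^^^^^^^^^^^^^^^^
    return _quantile_unchecked(
        a, q, axis, out, overwrite_input, method, keepdims, weights)
    return _ureduce(a,
                    func=_quantile_ureduce_func,
    ...<5 lines>...
                    overwrite_input=overwrite_input,
                    method=method)
    r = func(a, **kwargs)
    result = _quantile(arr,
                       quantiles=q,
    ...<2 lines>...
                       out=out,
                       weights=wgt)
    slices_having_nans = np.isnan(arr[-1, ...])
                                  ~~~^^^^^^^^^
IndexError: index -1 is out of bounds for axis 0 with size 0
Traceback (most recent call last):
IndexError: index -1 is out of bounds for axis 0 with size 0
```

View pics/r4.png

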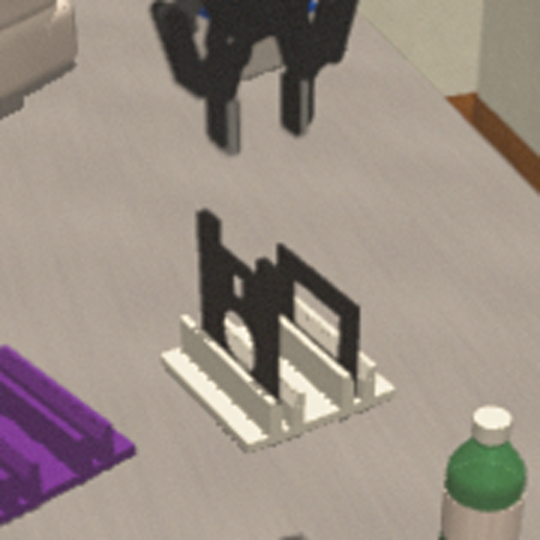

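Run:
```python
from go import *
p,d=bot.get_image("side");C=cloud("side",d);Q=np.dstack([(C[...,:2]-RO)@R2,C[...,2]])
r=[]
for s in(-1,1):
    m=(abs(Q[...,0])<.015)&(abs(Q[...,1]-s*.046)<.013)&(Q[...,2]>.13);r.append(np.percentile(Q[m][:,2],93));print(s,m.sum(),r[-1])
if all(abs(x-.150)<.003 for x in r): print("signing off",bot.sign_off())
```

```text
-1 86 0.15121262365905527
1 71 0.1515848646621532
the job is handed in; nothing more can be done
signing off None
```

The insert is off the hook and stands released in the white rack's front slot, and the job is handed in. It took about 18 s of the 54 s allowed.

**What I did**
- I took the insert by its right ear. A trial of the 60° tilt at the left ear brought an elbow joint close to its limit, and my own arm model showed it would be passed lower down.
- I raised the insert 9 mm, moved it out along the hook's arm and tilted it to 60°. I used 60° rather than about 40° because my geometry check, with the barb's end rounded, showed 40° catching the barb and 60° leaving about 2 mm.
- I backed the slot up over the barb. The wrist readings along the way stayed within about 2 N.
- I carried the insert over to the rack, corrected its position above the slot with both cameras, and lowered it until it rested on the floor. It pressed with about 9 N at most, after which I eased off and opened the gripper.

**Last checks**
- **Seating:** the ear tops measure 151.2 and 151.6 mm high, against 150 mm expected.
- **Alignment:** the side camera shows the plate upright, centred along the slot within about 2 mm, and in line within about 0.5°.
- **Spare insert:** it moved less than 1 mm in the side camera.
- **Bottle and dishes:** the bottle looks unmoved in the last picture. I did not re-measure the bottle or the dishes at the end.
- **Final top view:** the top camera gave no check because the arm blocked it, so my final measurements come from the side camera alone.
- **Disagreements:** the two cameras differed by about 1 mm on the slot's centre. The gripper read 7.5 mm on the 10 mm ear throughout, but the hold did not slip.

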